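Set the indexing table to its long line and clamp it

ROBOT

A 6-joint arm with a two-finger parallel gripper is mounted at the origin on a cart in front of the work surface, level with it; the furniture and walls round the work are solid. World frame = base frame: x ahead of the robot, y to its left, z up, the work surface at z = 0. Lengths are in m, angles in rad, forces in N, time in s.
With the tool pointing down it reaches from about 0.35 to 0.725 m from the base axis. Payload 6 kg.
Tool frame: the origin (TCP) lies on the centre line of the jaws, within the pads' length; the fingertips stand ctrl.tcp_to_tips ahead of it and the grasp point (between the pads) is the TCP (ctrl.tcp_to_tips is the distance from the TCP to the fingertips, in m); z points along the fingers, x is the direction in which the jaws open and shut, and the axes are right-handed (so a half turn about z gives the same grasp; the last joint's range is limited). The gripper opens to 85 mm and grips with 20 to 120 N. Pads are 22 mm wide; open, the fingers measure 114 mm over their backs; the gripper's body (76 mm by 85 mm) begins 54 mm behind the grasp point. The pads swing forward as they close: fully open they stand 13 mm farther back than shut.
Start: joints at [1.616, 0.04, 0.085, 0, -1.615, -0.334], TCP at [0.171, 0.575, 0.25] pointing down, gripper open.
Joint ranges: [-2.56, 2.56], [-1.29, 2.01], [-1.08, 1.49], [-3.29, 1.98], [-2.81, -0.18], [-2.99, 2.99]. Speed limits (rad/s): [2.57, 2.57, 3.01, 3.14, 3.14, 3.14].

INTERFACE

Orientations are given as a unit quaternion [x, y, z, w].
In Python, from cell import ctrl gives the robot as it stands.
- The arm moves only by the tool apply_moves, never from a script. Its argument "plan" is a list of rows, each a list of 3 entries, a list of its own where there are three numbers: the turn, a rotation vector about the tool's x, y, z in degrees, then the shift along the tool's x, y, z in mm, then the closure, from 0 (fully open) to 1 (shut). In form: [[[rx, ry, rz], [x, y, z], claw], ...]. A call has 1 to 20 rows; each row shifts and turns the commanded pose from where the row before left it, along the tool's axes as they then stand; what a row does not reach is not made up. A row lasts 1/10 s, in which the tool goes at most 50 mm and 8.59 degrees, less where a joint would pass 70% of its speed; a pose out of reach is approached as far as the arm can. A call with a gripper value outside its range is refused whole. The fingers move at their own pace and stop on an object; "newtons" is the grip in N (left out, the last holds). Time passes only in rows, so rows that do not move let the fingers close. It gives the time, the measured TCP pose, the force and the opening at its end, in the units of the state.
- ctrl.read_state(): the state, without advancing time (a new reading comes with each control period).
- ctrl.get_image(name): name is "scene" or "top"; returns a dict with "pixels" (480x640x3 uint8, red, green, blue), "fx", "fy", "cx", "cy" (pixels), "k1" (the pictures are not rectified: a ray, as slopes to the right and down, at radius r is drawn at 1 + k1 r^2 times it, then the intrinsics apply), "R" (3x3) and "t" (3): a world point X has camera coordinates R X + t. Camera axes: x right, y down, z forward; pixel columns grow to the right and rows downward; lengths in m; the calibration is good to about 2 mm. A picture is of the moment at which its call begins. There is no depth.
- ctrl.sign_off(): hands the job in, once; it reports no verdict.
The state is a dict: "time": time; "joints": joint angles; "joint_vel": joint speeds; "effort": joint torques, N m; "eef_pos": TCP position; "ee_rot": TCP orientation; "wrist_force": force on the tool from outside, world axes, zero at the start; "ft_torque": the same for the moment, N m; "finger_gap": finger opening in m.
Only numpy, scipy, OpenCV 4.12 (cv2) and the standard library are available. Lean on these libraries where they do the work, as an engineer would, in place of code of your own. Each camera call takes 0.05 s, during which the arm holds its last target.

TASK

With the fingertips, push the upright post of the indexing dial round until the index mark on the dial lines up with the one long line of the scale around it. Then push the clamp lever by its peg all the way over to its stop, leaving the dial on the line. Only push: do not pinch the post or the peg, do not touch the brass block standing on the dial, and do not disturb the tin, the wooden clamp or the spool nearby.

Things in the scene. Friction and masses are not known exactly. Their poses are not given: they have to be found in the camera images.
- index_base: Fixed base of an indexing table: round grey foot, radius 98 mm, 14 mm high, with a tongue 90 mm wide out to y = -150 mm that carries the lever, and a flat aluminium scale ring, radius 90 mm, top at 24 mm, with 24 dark lines every 15 degrees: 23 short (7 mm), one long and broad (21 x 4 mm). Origin: on the bench under the dial's centre; z up; the long line lies towards -x, the clamp lever on the -y side.
- dial (a joint): Turn of the steel dial (radius 67 mm, top 33 mm above the bench) about its vertical axis, rad. 0 = index mark exactly on the long line; grows counterclockwise from above. Starts at +0.7 to +2.0, so it must be turned clockwise. Limits -0.8 and +2.4. Friction only (about 0.15 N m, some 3 N at the post): it stays where left.
- dial_mark (a point): Outer end of the index mark, a dark line 22 mm long and 4 mm wide on the dial's top, running inward from its rim. 66 mm from the dial's axis; turns with the dial.
- long_line (a point): Middle of the long scale line on the ring, 78 mm from the dial's axis; fixed to the base.
- dial_centre (a point): Centre of the dial's top face, on its axis, 33 mm above the bench.
- post_top (a point): Top centre of the upright steel post on the dial, the place to push: 16 mm diameter, with a 22 mm collar 4 mm high at its foot; top 83 mm above the bench, 50 mm above the dial. Its axis is 55 mm from the dial's axis, 120 degrees clockwise (from above) of the index mark: with the mark on the long line it is at +60 degrees from the base's x axis.
- clamp_lever (a joint): Turn of the clamp lever about its vertical pivot, rad; grows counterclockwise from above. 0 = open, pointing to -y of the base; 1.3 = clamped, at its stop, pointing nearly to +x of the base. Starts at 0 to 0.2. Friction only (about 0.12 N m, some 2 N at the peg): it stays where left.
- lever_pivot (a point): Top of the lever's pivot, on its axis, 43 mm above the bench, at (0, -125) mm in the base's frame; the boss is 32 mm in diameter. The fixed stop pin, 8 mm thick, stands at (35, -123) mm in the base's frame and rises to 36 mm above the bench.
- lever_peg_top (a point): Centre of the top of the black upright peg at the lever's free end, 16 mm diameter, 76 mm above the bench; 60 mm from the lever's pivot axis. The peg stands clear from 36 mm above the bench upward; the flat arm, 14 mm wide, lies below it, 26 to 34 mm above the bench.
- work_block: Loose brass dapping cube, 42 mm, with round hollows, standing within 3 mm of the dial's centre and turning with it; its top is 75 mm above the bench. Not to be touched. Origin: centre of its underside.
- round_tin: Bystander: round aluminium tin, 60 mm diameter, 22 mm high, on the bench on the +y side of the base. Origin: centre of its underside.
- wood_clamp: Bystander: wooden ring clamp, 28 x 116 x 21 mm, long in its y, lying on the bench on the +y side of the base. Origin: centre of its underside.
- wire_spool: Bystander: black spool of brass wire, 46 mm diameter, 24 mm high, on the bench off the far right corner of the base (+x, -y). Origin: centre of its underside.

How it is judged:
By the outcome, as a careful person would: the job done as asked, in the order asked, and still so for the second after the job is handed in, with the robot touching nothing.
It also fails if it takes over 64 s, if anything falls off the work surface, if the arm or the gripper's body presses on something with over 40 N, if the wrist force passes 120 N, or if a joint passes its speed limit or range.

## Working session

There is one attempt and no reset: what is moved stays moved. The work goes in short steps, Python scripts to look and compute and a tool call to move; the robot and the scene stay as the last step left them, time stands still between calls to the robot, and variables do not carry over. Pictures are saved under pics/ and viewed, and the job is handed in when it is done.

Besides the shell and the picture viewer there is one more tool, called after "Request:" as name(argument=value, ...), one argument or row to a line, values as JSON. apply_moves: Moves the arm, as the interface text tells. Its arguments: {"type":"object","properties":{"plan":{"type":"array"},"newtons":{"type":"number"}},"required":["plan"]}

```bash
ls; mkdir -p pics
python3 - <<'E'
from cell import ctrl
import cv2,pickle
print(ctrl.read_state(), ctrl.tcp_to_tips)
for n in("scene","top"):
    im=ctrl.get_image(n); pickle.dump(im,open(f'{n}0.pkl','wb'))
    cv2.imwrite(f'pics/{n}0.png',im['pixels'][:,:,::-1]); print({k:v for k,v in im.items() if k!='pixels'})
E
```

```text
pics
{'time': 0.0, 'joints': array([ 1.61571824e+00,  4.08334200e-02,  8.38196698e-02, -4.90024413e-04,
       -1.61548022e+00, -3.33713897e-01]), 'joint_vel': array([-0.00055006, -0.00228456,  0.00090362, -0.00049127, -0.00059145,
       -0.00025491]), 'effort': array([ 6.24546192e-05, -3.68204284e+01,  3.47402108e+01,  6.93210572e+00,
       -5.48133903e-03, -1.45988940e-05]), 'eef_pos': array([0.17069441, 0.57490835, 0.24926629]), 'ee_rot': array([-5.98007349e-01,  8.01490131e-01, -5.65018821e-04, -6.79095173e-04]), 'wrist_force': array([ 0.55229089, -0.09767142, -0.40646965]), 'ft_torque': array([ 0.00792507, -0.02474512, -0.03299997]), 'finger_gap': 0.08530548877569294} 0.019
{'fx': 460.2818999237861, 'fy': 460.2818999237861, 'cx': 321.48154588319994, 'cy': 236.5845232327074, 'k1': -0.08712329032877367, 'R': array([[-0.74871577, -0.66274315, -0.01400764],
       [-0.39677499,  0.46497324, -0.79143508],
       [ 0.53103136, -0.58700204, -0.61109271]]), 't': array([0.33474413, 0.37761189, 0.52136497])}
{'fx': 566.6584970797257, 'fy': 566.6584970797257, 'cx': 324.6500142862677, 'cy': 237.92573718792607, 'k1': -0.07784790600782698, 'R': array([[ 0.01527556, -0.99980456, -0.01254955],
       [-0.98663234, -0.01303536, -0.16243984],
       [ 0.1622445 ,  0.01486315, -0.98663864]]), 't': array([-0.13873349,  0.56617078,  1.03404155])}
```

View pics/scene0.png

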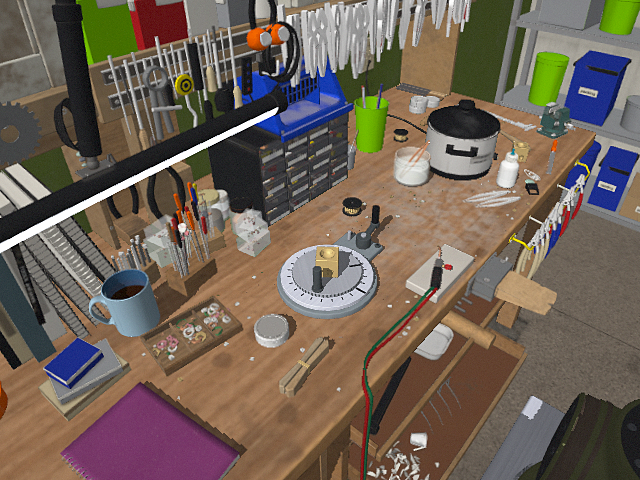

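View pics/top0.png

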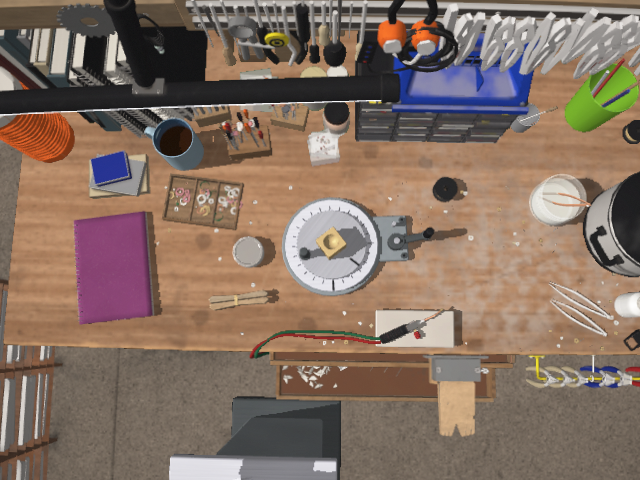

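```bash
cat > h.py <<'E'
import numpy as np,cv2,pickle
def load(n): return pickle.load(open(n,'rb'))
def K(im): return np.array([[im['fx'],0,im['cx']],[0,im['fy'],im['cy']],[0,0,1.]])
def D(im): return np.array([im['k1'],0,0,0.])
def proj(im,X):
    return cv2.projectPoints(np.atleast_2d(np.array(X,float)),cv2.Rodrigues(im['R'])[0],im['t'],K(im),D(im))[0][:,0]
def ray(im,uv,z):
    p=cv2.undistortPoints(np.array(uv,float).reshape(-1,1,2),K(im),D(im))[:,0]
    d=np.c_[p,np.ones(len(p))]@im['R']; c=-im['R'].T@im['t']
    return c+d*((z-c[2])/d[:,2])[:,None]
def crop(im,x0,y0,x1,y1,s,fn):
    c=im['pixels'][y0:y1,x0:x1,::-1]; cv2.imwrite(fn,cv2.resize(c,None,fx=s,fy=s,interpolation=cv2.INTER_CUBIC))
E
python3 - <<'E'
from h import *
crop(load('top0.pkl'),270,180,470,310,4,'pics/topc.png')
crop(load('scene0.pkl'),260,180,400,330,4,'pics/scenec.png')
E
```

```text
(no output)
```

View pics/topc.png

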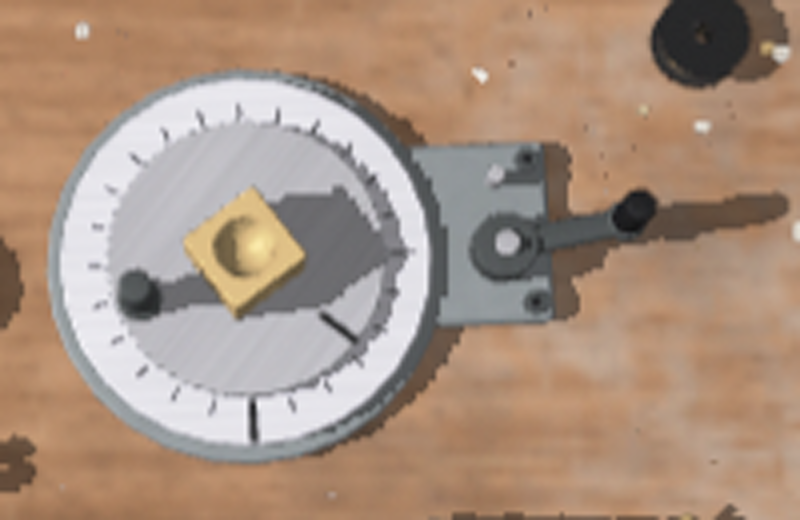

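View pics/scenec.png

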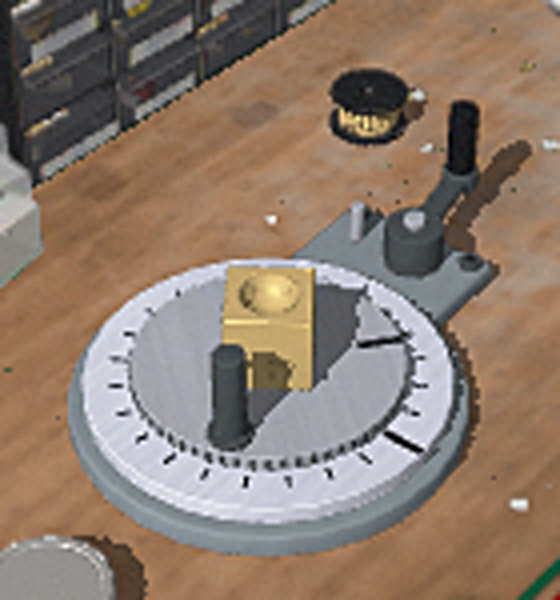

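```bash
cat >> h.py <<'E'
def base(im,win):
    p=im['pixels'].astype(int); x0,y0,x1,y1=win
    hsv=cv2.cvtColor(im['pixels'],cv2.COLOR_RGB2HSV)
    m=((hsv[...,1]<40)&(hsv[...,2]>195)).astype(np.uint8); w=np.zeros_like(m); w[y0:y1,x0:x1]=1; m*=w
    m=cv2.morphologyEx(m,cv2.MORPH_CLOSE,np.ones((3,3)))
    c=max(cv2.findContours(m,cv2.RETR_EXTERNAL,cv2.CHAIN_APPROX_NONE)[0],key=cv2.contourArea)
    P=ray(im,cv2.convexHull(c)[:,0].astype(float),0.024)[:,:2]
    A=np.c_[2*P,np.ones(len(P))]; s=np.linalg.lstsq(A,(P**2).sum(1),rcond=None)[0]
    return s[:2],np.sqrt(s[2]+s[:2]@s[:2]),len(P)
E
python3 - <<'E'
from h import *
t=load('top0.pkl');s=load('scene0.pkl')
T=lambda u,v:(270+(u+.5)/4-.5,180+(v+.5)/4-.5)
S=lambda u,v:(260+(u+.5)/4-.5,180+(v+.5)/4-.5)
c,r,n=base(t,(270,180,385,310));print('top',c,r,n)
c2,r2,n2=base(s,(260,230,385,330));print('scene',c2,r2,n2)
for nm,im,q in(('top',t,[('line',T(253,420),.024),('markin',T(322,314),.033),('markout',T(356,342),.033),('post',T(139,283),.083),('piv',T(508,242),.043),('peg',T(634,207),.076),('stop',T(497,172),.036),('block',T(246,243),.075),('spool',T(703,35),.024)]),
 ('scene',s,[('line',S(404,442),.024),('markin',S(360,346),.033),('markout',S(407,338),.033),('post',S(230,355),.083),('piv',S(413,218),.043),('peg',S(463,107),.076)])):
  for k,uv,z in q:
    X=ray(im,[uv],z)[0]; d=X[:2]-(c if nm=='top' else c2)
    print(nm,k,X.round(4),'r',np.hypot(*d).round(4),'ang',np.degrees(np.arctan2(d[1],d[0])).round(1))
E
```

```text
top [ 0.55888488 -0.14220283] 0.08922533113767996 41
scene [ 0.55794734 -0.13903717] 0.09068419750531077 37
top line [ 0.4811 -0.1475  0.024 ] r 0.078 ang -176.1
top markin [ 0.5316 -0.1799  0.033 ] r 0.0465 ang -126.0
top markout [ 0.5183 -0.1962  0.033 ] r 0.0676 ang -126.9
top post [ 0.5383 -0.0944  0.083 ] r 0.052 ang 113.3
top piv [ 0.5661 -0.268   0.043 ] r 0.126 ang -86.7
top peg [ 0.5779 -0.3228  0.076 ] r 0.1816 ang -84.0
top stop [ 0.6013 -0.2636  0.036 ] r 0.1286 ang -70.7
top block [ 0.5588 -0.1431  0.075 ] r 0.001 ang -95.7
top spool [ 0.6739 -0.3672  0.024 ] r 0.2527 ang -62.9
scene line [ 0.481 -0.148  0.024] r 0.0774 ang -173.4
scene markin [ 0.5323 -0.179   0.033 ] r 0.0475 ang -122.7
scene markout [ 0.5186 -0.1984  0.033 ] r 0.0712 ang -123.5
scene post [ 0.5372 -0.092   0.083 ] r 0.0514 ang 113.8
scene piv [ 0.5672 -0.2659  0.043 ] r 0.1272 ang -85.8
scene peg [ 0.5807 -0.3249  0.076 ] r 0.1873 ang -83.0
```

Run:
```python
from h import *
t=load('top0.pkl');s=load('scene0.pkl')
for im in(t,s): print(-im['R'].T@im['t'])
def tri(a,b):
    P=[im['R'].T@np.r_[cv2.undistortPoints(np.array([[u]],float),K(im),D(im))[0,0],1] for im,u in((t,a),(s,b))]
    C=[-im['R'].T@im['t'] for im in(t,s)]
    A=np.c_[P[0],-P[1]]; l=np.linalg.lstsq(A,C[1]-C[0],rcond=None)[0]
    return C[0]+P[0]*l[0],C[1]+P[1]*l[1]
print('lamp tip',tri((397,88),(283,100)))
print('lamp joint',tri((147,85),(88,160)))
```

```text
[ 0.39295408 -0.14669525  1.11045299]
[0.12359401 0.35231226 0.6221466 ]
lamp tip (array([ 0.76340925, -0.24228716,  0.29068859]), array([ 0.7595615 , -0.24562867,  0.28933943]))
lamp joint (array([0.75491046, 0.13807939, 0.31581698]), array([0.7596987 , 0.14566964, 0.32071815]))
```

Request:
apply_moves(
  plan=[
    [[0,0,0],[20,-20,0],1],
    [[0,0,0],[30,-30,0],1],
    [[0,0,0],[30,-30,0],1],
    [[0,0,0],[30,-30,0],1],
  ],
)

```text
time: 0.5
eef_pos: [0.2453, 0.4368, 0.2497]
ee_rot: [-0.598, 0.801, -0.0, -0.0]
wrist_force: [2.0, -0.7, 0.5]
finger_gap: 0.0279
```

Request:
apply_moves(
  plan=[
    [[0,0,0],[34,-30,0],1],
    [[0,0,0],[34,-30,0],1],
    [[0,0,0],[34,-30,0],1],
    [[0,0,0],[34,-30,0],1],
    [[0,0,0],[34,-30,0],1],
    [[0,0,0],[34,-30,0],1],
    [[0,0,0],[34,-30,0],1],
    [[0,0,0],[34,-30,0],1],
    [[0,0,0],[34,-30,0],1],
    [[0,0,0],[34,-30,0],1],
    [[0,0,0],[34,-30,0],1],
    [[0,0,0],[34,-30,0],1],
    [[0,0,0],[25,-22,0],1],
    [[0,0,0],[17,-18,0],1],
    [[0,0,-8],[0,0,0],1],
    [[0,0,-8],[0,0,0],1],
    [[0,0,-8],[0,0,0],1],
    [[0,0,-8],[0,0,0],1],
    [[0,0,-8],[0,0,0],1],
    [[0,0,0],[0,0,0],1],
  ],
)

```text
time: 2.5
eef_pos: [0.5001, -0.1069, 0.2499]
ee_rot: [0.836, -0.548, -0.0, 0.0]
wrist_force: [-0.1, -0.4, 0.1]
finger_gap: 0.0003
```

```bash
cat > look.py <<'E'
import sys
from h import *
from cell import ctrl
k=sys.argv[1]
st=ctrl.read_state(); print(st['time'],st['eef_pos'].round(4),st['ee_rot'].round(4),st['wrist_force'].round(1),st['joints'].round(2))
from scipy.spatial.transform import Rotation as R_
print(R_.from_quat(st['ee_rot']).as_matrix().round(3).tolist())
for n,w in(('top',(270,180,470,310,4)),('scene',(240,130,400,330,3))):
    im=ctrl.get_image(n); pickle.dump(im,open(n+k+'.pkl','wb')); crop(im,*w,f'pics/{n}{k}.png')
a=cv2.imread(f'pics/top{k}.png');b=cv2.imread(f'pics/scene{k}.png')
cv2.imwrite(f'pics/b{k}.png',b)
E
python3 look.py 1
```

```text
2.5 [ 0.5001 -0.1069  0.2499] [ 8.364e-01 -5.481e-01 -3.000e-04  2.000e-04] [-0.1 -0.4  0.1] [ 0.18 -0.2  -0.14 -0.   -1.63  1.8 ]
[[0.399, -0.917, -0.001], [-0.917, -0.399, 0.0], [-0.0, 0.001, -1.0]]
```

View pics/top1.png

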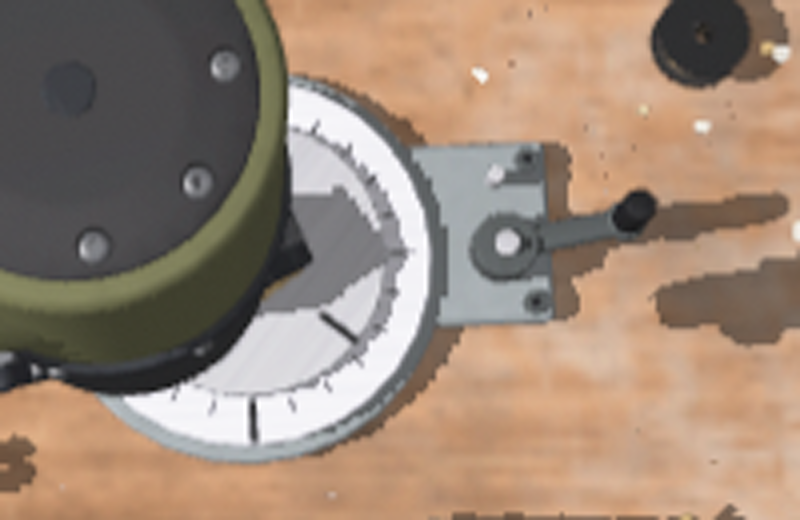

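View pics/scene1.png

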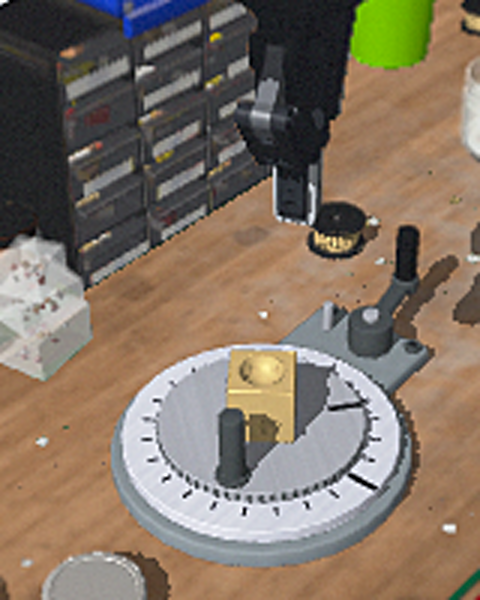

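Run:
```python
from h import *
s=load('scene1.pkl')
for z in(.24,.231,.22):
  p=proj(s,[.5001,-.1069,z])[0]; print(z,p,(p-[240,130])*3)
```

```text
0.24 [339.66642026 197.02761578] [298.99926077 201.08284735]
0.231 [339.60984579 201.95311719] [298.82953736 215.85935156]
0.22 [339.54137843 207.87304407] [298.62413528 233.61913221]
```

Request:
apply_moves(
  plan=[
    [[0,0,0],[0,0,20],1],
    [[0,0,0],[0,0,35],1],
    [[0,0,0],[0,0,35],1],
    [[0,0,0],[0,0,35],1],
    [[0,0,0],[0,0,30],1],
    [[0,0,0],[0,0,18],1],
    [[0,0,0],[0,0,7],1],
    [[0,0,0],[0,-5,0],1],
    [[0,0,0],[0,-4,0],1],
    [[0,0,0],[0,-4,0],1],
    [[0,0,0],[0,0,0],1],
  ],
)

```text
time: 3.7
eef_pos: [0.5132, -0.1015, 0.0714]
ee_rot: [0.836, -0.549, 0.001, -0.0]
wrist_force: [0.0, -0.4, 0.1]
finger_gap: 0.0
```

```bash
python3 look.py 2
```

```text
3.7 [ 0.5132 -0.1015  0.0714] [ 8.361e-01 -5.486e-01  7.000e-04 -5.000e-04] [ 0.  -0.4  0.1] [ 0.19 -0.11 -0.39  0.   -1.29  1.79]
[[0.398, -0.917, 0.002], [-0.917, -0.398, 0.0], [0.001, -0.002, -1.0]]
```

View pics/scene2.png

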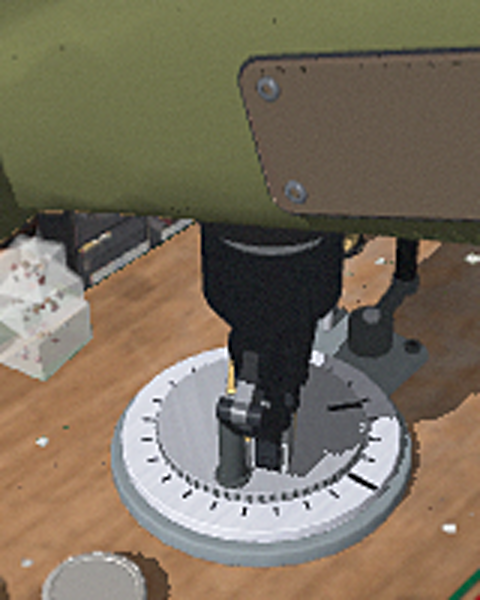

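Request:
apply_moves(
  plan=[
    [[0,0,0],[0,-3,0],1],
    [[0,0,0],[0,-2,0],1],
    [[0,0,0],[0,-2,0],1],
    [[0,0,2],[-0.63,-1.93,0],1],
    [[0,0,2],[-0.63,-1.93,0],1],
    [[0,0,2],[-0.63,-1.93,0],1],
    [[0,0,2],[-0.63,-1.93,0],1],
    [[0,0,2],[-0.63,-1.93,0],1],
    [[0,0,2],[-0.63,-1.93,0],1],
    [[0,0,2],[-0.63,-1.93,0],1],
    [[0,0,2],[-0.63,-1.93,0],1],
    [[0,0,2],[-0.63,-1.93,0],1],
    [[0,0,2],[-0.63,-1.93,0],1],
  ],
)

```text
time: 5.1
eef_pos: [0.5352, -0.0882, 0.0704]
ee_rot: [0.728, -0.686, -0.0, 0.001]
wrist_force: [-3.3, 0.2, 2.2]
finger_gap: -0.0001
```

```bash
python3 look.py 3
```

```text
5.1 [ 0.5352 -0.0882  0.0704] [ 7.276e-01 -6.860e-01 -4.000e-04  7.000e-04] [-3.3  0.2  2.2] [ 0.21 -0.06 -0.34  0.   -1.29  1.42]
[[0.059, -0.998, -0.002], [-0.998, -0.059, -0.0], [0.0, 0.002, -1.0]]
```

View pics/scene3.png

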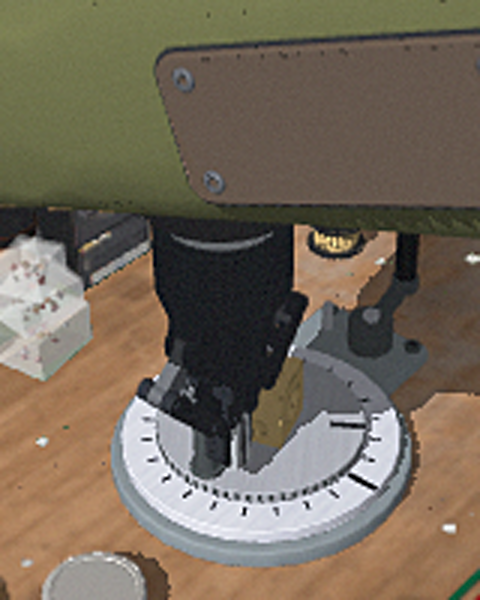

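View pics/top3.png

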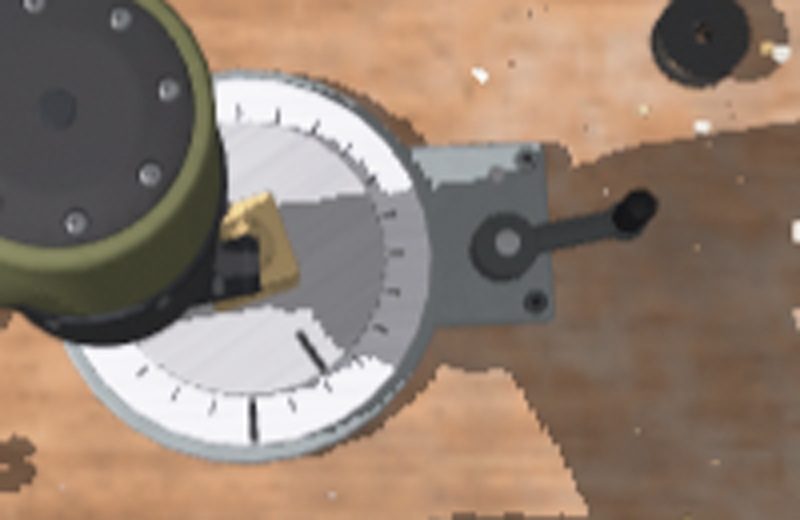

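Run:
```python
from h import *
s=load('scene3.pkl')
s['pixels']=cv2.convertScaleAbs(s['pixels'],alpha=2.2,beta=20)
crop(s,280,195,360,300,7,'pics/z3.png')
t=load('top3.pkl');t['pixels']=cv2.convertScaleAbs(t['pixels'],alpha=2.2,beta=20)
crop(t,290,210,370,280,8,'pics/zt3.png')
```

```text
(no output)
```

View pics/z3.png

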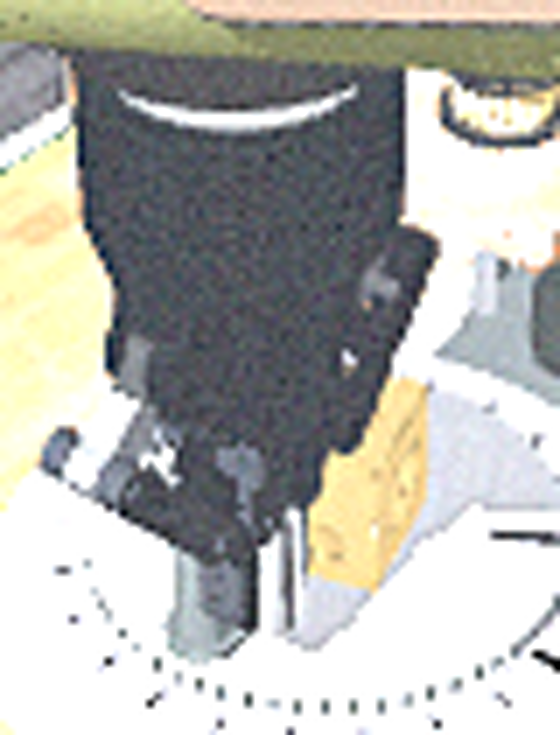

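View pics/zt3.png

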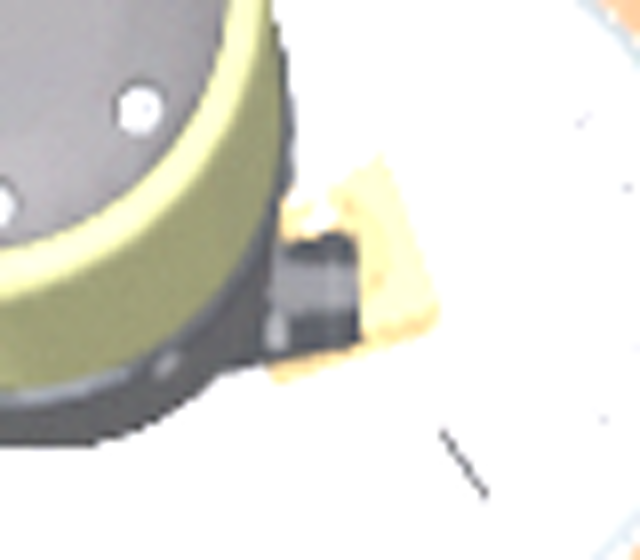

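Run:
```python
from h import *
s=load('scene3.pkl')
C=-s['R'].T@s['t']
for uv in[(436,240),(410,340),(355,445),(300,505),(280,635),(50,460),(110,365)]:
  u=np.array([280+uv[0]/7-.43,195+uv[1]/7-.43])
  p=cv2.undistortPoints(u.reshape(1,1,2),K(s),D(s))[0,0]; d=s['R'].T@np.r_[p,1]
  for x in (.525,.545):print(uv,x,(C+d*(x-C[0])/d[0]).round(3)[1:],end=' ')
  print()
```

```text
(436, 240) 0.525 [-0.144  0.146] (436, 240) 0.545 [-0.169  0.122] 
(410, 340) 0.525 [-0.135  0.12 ] (410, 340) 0.545 [-0.159  0.095] 
(355, 445) 0.525 [-0.113  0.1  ] (355, 445) 0.545 [-0.137  0.074] 
(300, 505) 0.525 [-0.092  0.094] (300, 505) 0.545 [-0.115  0.067] 
(280, 635) 0.525 [-0.084  0.055] (280, 635) 0.545 [-0.106  0.027] 
(50, 460) 0.525 [-0.011  0.162] (50, 460) 0.545 [-0.029  0.139] 
(110, 365) 0.525 [-0.031  0.176] (110, 365) 0.545 [-0.05   0.154]
```

```bash
cat > ang.py <<'E'
import sys
from h import *
C={'top':np.array([.5589,-.1422]),'scene':np.array([.5579,-.1390])}
def meas(im,n,guess,r0,r1,z,half=9):
    g=cv2.cvtColor(im['pixels'],cv2.COLOR_RGB2GRAY)
    g=cv2.resize(g,None,fx=4,fy=4,interpolation=cv2.INTER_CUBIC)
    a=np.radians(np.arange(guess-half,guess+half,.1)); r=np.linspace(r0,r1,25)
    A,Rr=np.meshgrid(a,r)
    X=np.c_[(C[n][0]+Rr*np.cos(A)).ravel(),(C[n][1]+Rr*np.sin(A)).ravel(),np.full(A.size,z)]
    p=proj(im,X).astype(np.float32)
    v=cv2.remap(cv2.cvtColor(im['pixels'],cv2.COLOR_RGB2GRAY),p[:,0].reshape(A.shape),p[:,1].reshape(A.shape),cv2.INTER_LINEAR).astype(float)
    m=v.mean(0); d=np.clip(np.median(m)-m-0.35*(np.median(m)-m.min()),0,None)
    k=np.argmax(d); w=np.abs(np.arange(len(d))-k)<40; d=d*w
    return np.degrees((d*a).sum()/d.sum()), np.median(m)-m.min()
if __name__=='__main__':
    k,g=sys.argv[1],float(sys.argv[2])
    for n in('top','scene'):
        im=load(n+k+'.pkl')
        L,cl=meas(im,n,-176,.070,.086,.024); M,cm=meas(im,n,g,.046,.064,.033)
        print(n,'line',round(L,2),cl.round(),'mark',round(M,2),cm.round(),'dial deg',round(M-L,2))
E
python3 ang.py 0 -126.5; python3 ang.py 3 -138
```

```text
top line -176.19 170.0 mark -126.38 115.0 dial deg 49.81
scene line -173.63 189.0 mark -122.35 132.0 dial deg 51.27
top line -176.19 177.0 mark -144.25 94.0 dial deg 31.94
scene line -173.62 200.0 mark -140.48 139.0 dial deg 33.14
```

Request:
apply_moves(
  plan=[
    [[0,0,0],[0,0,-4],1],
    [[0,0,0],[0,0,-4],1],
    [[0,0,2],[-0.63,-1.93,0],1],
    [[0,0,2],[-0.63,-1.93,0],1],
    [[0,0,2],[-0.63,-1.93,0],1],
    [[0,0,2],[-0.63,-1.93,0],1],
    [[0,0,2],[-0.63,-1.93,0],1],
    [[0,0,2],[-0.63,-1.93,0],1],
    [[0,0,2],[-0.63,-1.93,0],1],
    [[0,0,2],[-0.63,-1.93,0],1],
    [[0,0,2],[-0.63,-1.93,0],1],
    [[0,0,2],[-0.63,-1.93,0],1],
  ],
)

```text
time: 6.4
eef_pos: [0.5553, -0.0835, 0.0789]
ee_rot: [-0.598, 0.802, 0.0, 0.0]
wrist_force: [-3.1, 2.0, 2.0]
finger_gap: -0.0002
```

```bash
python3 look.py 4
```

```text
6.4 [ 0.5553 -0.0835  0.0789] [-5.977e-01  8.017e-01  1.000e-04  1.000e-04] [-3.1  2.   2. ] [ 0.21 -0.01 -0.28 -0.   -1.3   1.07]
[[-0.286, -0.958, -0.0], [-0.958, 0.286, 0.0], [-0.0, 0.0, -1.0]]
```

View pics/scene4.png

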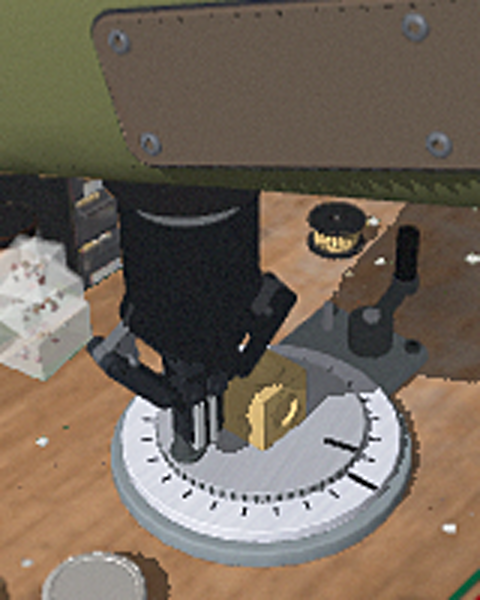

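View pics/top4.png

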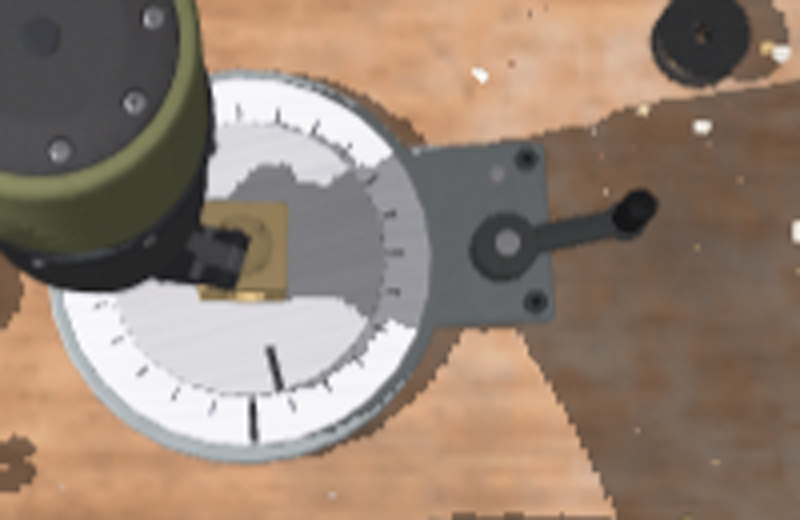

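```bash
python3 ang.py 4 -164
```

```text
top line -176.19 177.0 mark -164.1 142.0 dial deg 12.09
scene line -173.62 199.0 mark -160.65 146.0 dial deg 12.96
```

Request:
apply_moves(
  plan=[
    [[0,0,2],[-0.63,-1.93,0],1],
    [[0,0,2],[-0.63,-1.93,0],1],
    [[0,0,2],[-0.63,-1.93,0],1],
    [[0,0,2],[-0.63,-1.93,0],1],
    [[0,0,1],[-0.32,-0.96,0],1],
    [[0,0,1],[-0.32,-0.96,0],1],
    [[0,0,0],[0,0,0],1],
    [[0,0,0],[0,0,0],1],
    [[0,0,0],[0,0,0],1],
  ],
)

```text
time: 7.4
eef_pos: [0.5655, -0.0843, 0.0783]
ee_rot: [-0.526, 0.85, -0.0, -0.0]
wrist_force: [-0.8, 1.2, 0.0]
finger_gap: -0.0001
```

```bash
python3 look.py 5;python3 ang.py 5 -174
```

```text
7.4 [ 0.5655 -0.0843  0.0783] [-5.260e-01  8.505e-01 -2.000e-04 -0.000e+00] [-0.8  1.2  0. ] [ 0.2   0.01 -0.26  0.   -1.3   0.9 ]
[[-0.447, -0.895, 0.0], [-0.895, 0.447, -0.0], [0.0, -0.0, -1.0]]
top line -176.19 178.0 mark -174.42 145.0 dial deg 1.77
scene line -173.62 200.0 mark -170.89 156.0 dial deg 2.73
```

View pics/top5.png

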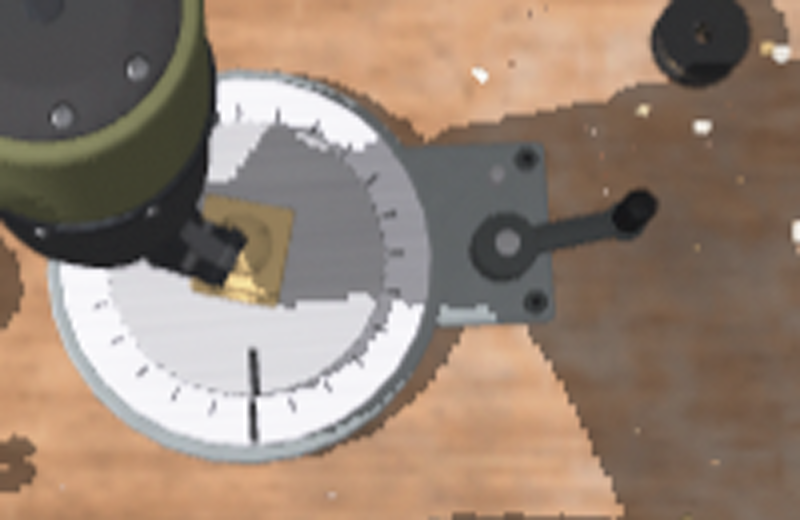

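```bash
cat > fit.py <<'E'
import sys
from h import *; import ang
ang.C['scene']=np.array([.5579,-.1418])
k,g=sys.argv[1],float(sys.argv[2])
for n in('top','scene'):
    im=load(n+k+'.pkl'); c=ang.C[n]
    def pts(r0,r1,z,g):
        P=[]
        for r in np.arange(r0,r1,.002):
            a,_=ang.meas(im,n,g,r-.001,r+.001,z); a=np.radians(a); P.append(c+r*np.array([np.cos(a),np.sin(a)]))
        P=np.array(P); m=P.mean(0); d=np.linalg.svd(P-m)[2][0]; d*=-np.sign(d[0])
        return m,np.degrees(np.arctan2(d[1],d[0])),P
    mL,aL,_=pts(.070,.087,.024,-176); mM,aM,_=pts(.047,.064,.033,g)
    off=lambda m,a:(m-c)@np.array([-np.sin(np.radians(a)),np.cos(np.radians(a))])*1000
    L,_=ang.meas(im,n,-176,.070,.086,.024); M,_=ang.meas(im,n,g,.046,.064,.033)
    print(n,'line dir',aL.round(2),'centre off mm',off(mL,aL).round(2),'mark dir',aM.round(2),off(mM,aM).round(2),'diff dirs',(aM-aL).round(2),'by angles',(M-L).round(2))
E
for a in "0 -126.5" "3 -144" "4 -164" "5 -174"; do python3 fit.py $a;done
```

```text
top line dir -176.74 centre off mm 0.76 mark dir -126.7 0.31 diff dirs 50.05 by angles 49.81
scene line dir -177.44 centre off mm 2.43 mark dir -126.61 2.4 diff dirs 50.82 by angles 51.6
top line dir -176.85 centre off mm 0.91 mark dir -145.16 0.87 diff dirs 31.69 by angles 31.93
scene line dir -177.4 centre off mm 2.38 mark dir -145.72 2.71 diff dirs 31.68 by angles 32.78
top line dir -176.85 centre off mm 0.91 mark dir -164.93 0.8 diff dirs 11.92 by angles 12.09
scene line dir -177.37 centre off mm 2.36 mark dir -165.55 2.03 diff dirs 11.82 by angles 12.23
top line dir -176.82 centre off mm 0.88 mark dir -174.46 0.04 diff dirs 2.36 by angles 1.77
scene line dir -177.38 centre off mm 2.36 mark dir -174.14 0.34 diff dirs 3.24 by angles 1.89
```

Request:
apply_moves(
  plan=[
    [[0,0,0.6],[-0.2,-0.6,0],1],
    [[0,0,0.6],[-0.2,-0.6,0],1],
    [[0,0,0.4],[-0.1,-0.4,0],1],
    [[0,0,0],[0,0,0],1],
    [[0,0,0],[0,0,0],1],
    [[0,0,0],[0,0,0],1],
  ],
)

```text
time: 8.1
eef_pos: [0.567, -0.0845, 0.0783]
ee_rot: [-0.514, 0.858, -0.0, -0.0]
wrist_force: [-2.4, 0.6, 1.0]
finger_gap: 0.0
```

```bash
python3 look.py 6;python3 fit.py 6 -176
```

```text
8.1 [ 0.567  -0.0845  0.0783] [-5.139e-01  8.578e-01 -0.000e+00 -1.000e-04] [-2.4  0.6  1. ] [ 0.2   0.02 -0.25  0.   -1.3   0.88]
[[-0.472, -0.882, -0.0], [-0.882, 0.472, -0.0], [0.0, 0.0, -1.0]]
top line dir -176.83 centre off mm 0.88 mark dir -175.73 -0.07 diff dirs 1.1 by angles 0.37
scene line dir -177.35 centre off mm 2.32 mark dir -175.91 0.55 diff dirs 1.44 by angles 0.33
```

View pics/top6.png

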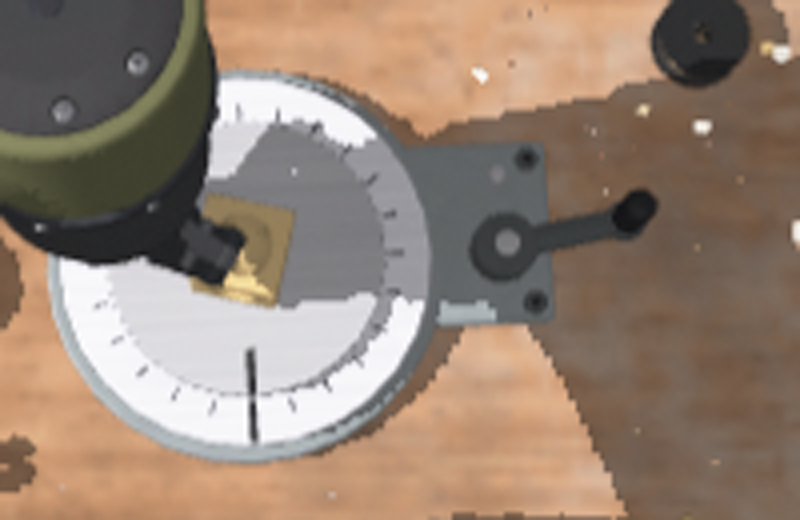

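View pics/scene6.png

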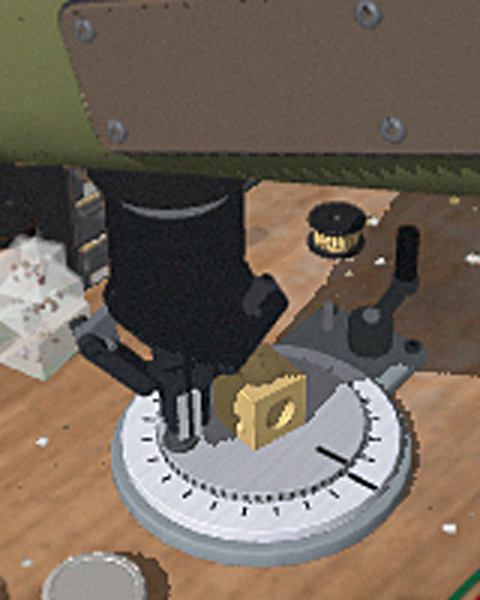

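Request:
apply_moves(
  plan=[
    [[0,0,0],[0,5,0],1],
    [[0,0,0],[0,10,0],1],
    [[0,0,0],[0,0,-20],1],
    [[0,0,0],[0,0,-40],1],
    [[0,0,0],[0,0,-40],1],
    [[0,0,0],[0,0,-30],1],
    [[0,0,0],[38,-18,0],1],
    [[0,0,0],[38,-19,0],1],
    [[0,0,0],[38,-19,0],1],
    [[0,0,0],[38,-19,0],1],
    [[0,0,0],[38,-19,0],1],
    [[0,0,0],[38,-18,0],1],
    [[0,0,0],[0,0,0],1],
    [[0,0,0],[0,0,0],1],
  ],
)

```text
time: 9.6
eef_pos: [0.5445, -0.3318, 0.208]
ee_rot: [-0.513, 0.858, 0.0, -0.0]
wrist_force: [-0.4, 0.1, 0.8]
finger_gap: -0.0001
```

```bash
python3 look.py 7;python3 fit.py 7 -176
```

```text
9.6 [ 0.5445 -0.3318  0.208 ] [-5.132e-01  8.583e-01  1.000e-04 -1.000e-04] [-0.4  0.1  0.8] [-0.23  0.14  0.11  0.   -1.55  1.31]
[[-0.473, -0.881, -0.0], [-0.881, 0.473, 0.0], [0.0, 0.0, -1.0]]
top line dir 179.9 centre off mm 3.98 mark dir 173.92 14.64 diff dirs -5.99 by angles 4.29
scene line dir -177.52 centre off mm 2.54 mark dir -176.1 0.74 diff dirs 1.41 by angles 0.34
```

View pics/top7.png

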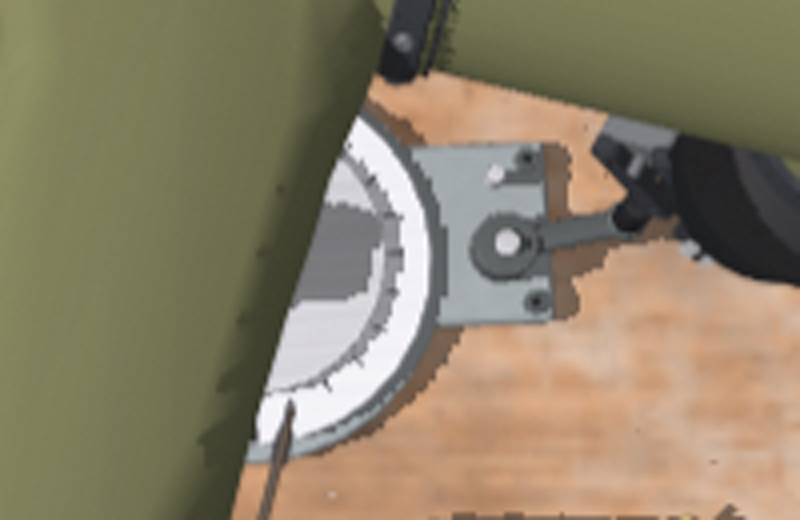

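View pics/scene7.png

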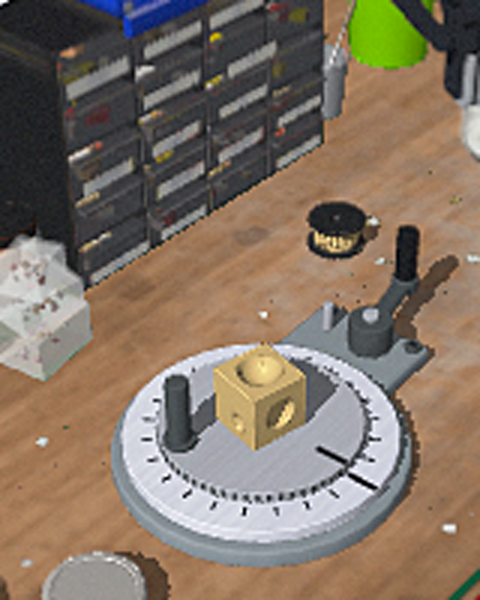

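Request:
apply_moves(
  plan=[
    [[0,0,8.2],[0,0,0],1],
    [[0,0,8.2],[0,0,0],1],
    [[0,0,8.2],[0,0,0],1],
    [[0,0,8.2],[0,0,0],1],
    [[0,0,8.2],[0,0,0],1],
    [[0,0,8.2],[0,0,0],1],
    [[0,0,8.2],[0,0,0],1],
    [[0,0,8.2],[0,0,0],1],
    [[0,0,8.2],[0,0,0],1],
    [[0,0,8.2],[0,0,0],1],
    [[0,0,8.2],[0,0,0],1],
    [[0,0,8.2],[0,0,0],1],
    [[0,0,8.2],[0,0,0],1],
    [[0,0,8.2],[0,0,0],1],
    [[0,0,8.2],[0,0,0],1],
    [[0,0,8.2],[0,0,0],1],
    [[0,0,8.2],[0,0,0],1],
    [[0,0,0],[0,0,0],1],
  ],
)

```text
time: 11.5
eef_pos: [0.5455, -0.3298, 0.2088]
ee_rot: [0.626, 0.78, 0.0, 0.0]
wrist_force: [-0.2, 0.2, 1.0]
finger_gap: 0.0002
```

```bash
python3 look.py 8
```

```text
11.5 [ 0.5455 -0.3298  0.2088] [6.260e-01 7.798e-01 2.000e-04 4.000e-04] [-0.2  0.2  1. ] [-0.23  0.14  0.11  0.   -1.55 -1.12]
[[-0.216, 0.976, 0.001], [0.976, 0.216, -0.0], [-0.0, 0.001, -1.0]]
```

Request:
apply_moves(
  plan=[
    [[0,0,0],[0,0,20],1],
    [[0,0,0],[0,0,35],1],
    [[0,0,0],[0,0,35],1],
    [[0,0,0],[0,0,30],1],
    [[0,0,0],[0,0,17],1],
    [[0,0,0],[0,0,0],1],
    [[0,0,0],[0,5,0],1],
    [[0,0,0],[0,4,0],1],
    [[0,0,0],[0,0,0],1],
  ],
)

```text
time: 12.5
eef_pos: [0.5553, -0.3293, 0.0731]
ee_rot: [0.626, 0.78, 0.0, 0.001]
wrist_force: [0.2, -0.3, -0.1]
finger_gap: 0.0001
```

```bash
python3 look.py 9
python3 - <<'E'
from h import *
s=load('scene9.pkl');crop(s,330,120,470,240,5,'pics/z9.png')
t=load('top9.pkl');crop(t,350,140,510,280,5,'pics/zt9.png')
E
```

```text
12.5 [ 0.5553 -0.3293  0.0731] [6.258e-01 7.800e-01 4.000e-04 1.400e-03] [ 0.2 -0.3 -0.1] [-0.23  0.21 -0.06  0.   -1.3  -1.13]
[[-0.217, 0.976, 0.003], [0.976, 0.217, -0.001], [-0.002, 0.002, -1.0]]
```

View pics/z9.png

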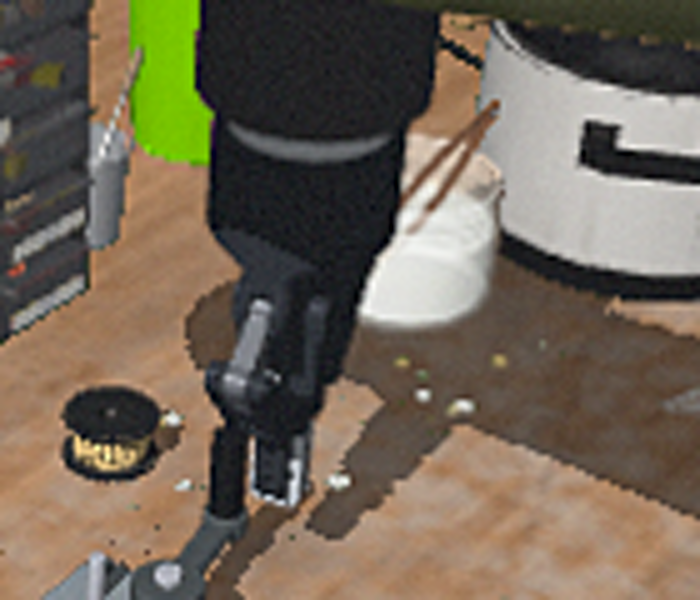

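View pics/zt9.png

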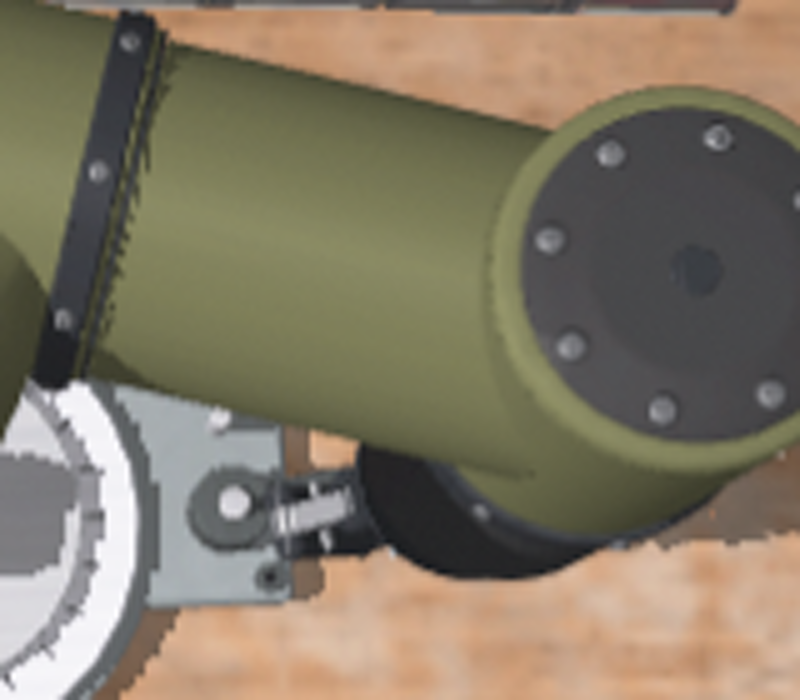

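Run:
```python
from h import *
for n in('scene','top'):
  im=load(n+'9.pkl');cv2.imwrite(f'pics/full_{n}9.png',im['pixels'][:,:,::-1])
```

```text
(no output)
```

View pics/full_scene9.png

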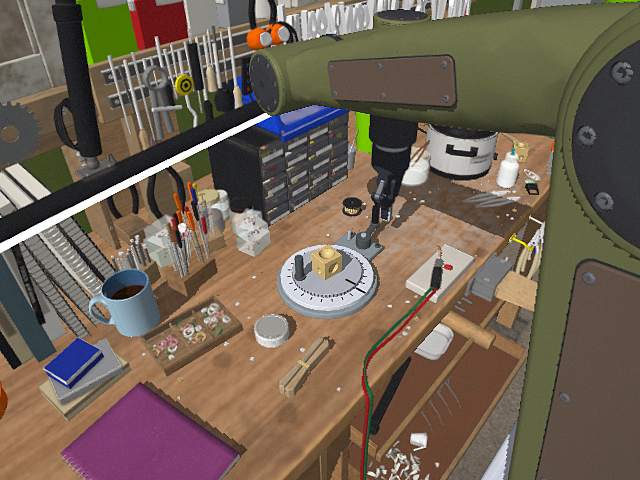

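View pics/full_top9.png

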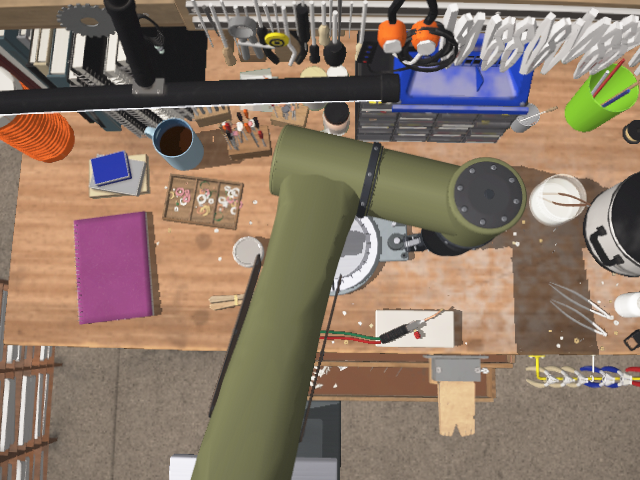

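Run:
```python
from h import *
t=load('top9.pkl');s=load('scene9.pkl')
def tri(a,b):
    P=[im['R'].T@np.r_[cv2.undistortPoints(np.array([[u]],float),K(im),D(im))[0,0],1] for im,u in((t,a),(s,b))]
    C=[-im['R'].T@im['t'] for im in(t,s)]
    l=np.linalg.lstsq(np.c_[P[0],-P[1]],C[1]-C[0],rcond=None)[0]
    return (C[0]+P[0]*l[0]).round(3),(C[1]+P[1]*l[1]).round(3)
print('cap c',tri((274,158),(265,82)))
print('cap top edge',tri((285,127),(262,52)))
print('lamp tip',tri((397,88),(283,100)), tri((397,77),(281,90)))
print('lamp mid', [ (ray(t,[(c,r)],.30)[0].round(3)) for c,r in((300,82),(300,108),(390,75),(390,102))])
print('tube', [ (ray(t,[(c,r)],.40)[0].round(3)) for c,r in((285,125),(375,145),(460,158),(520,195))])
```

```text
cap c (array([ 0.613, -0.069,  0.406]), array([ 0.609, -0.072,  0.404]))
cap top edge (array([ 0.642, -0.085,  0.441]), array([ 0.634, -0.093,  0.437]))
lamp tip (array([ 0.763, -0.242,  0.291]), array([ 0.76 , -0.246,  0.289])) (array([ 0.772, -0.24 ,  0.311]), array([ 0.765, -0.247,  0.308]))
lamp mid [array([ 0.767, -0.093,  0.3  ]), array([ 0.725, -0.094,  0.3  ]), array([ 0.78 , -0.231,  0.3  ]), array([ 0.736, -0.23 ,  0.3  ])]
tube [array([ 0.66 , -0.081,  0.4  ]), array([ 0.634, -0.2  ,  0.4  ]), array([ 0.618, -0.311,  0.4  ]), array([ 0.569, -0.388,  0.4  ])]
```

Request:
apply_moves(
  plan=[
    [[0,0,0],[0,2,0],1],
    [[0,0,0],[0,2,0],1],
    [[0,0,0],[0,1.5,0],1],
    [[0,0,-2],[-0.63,2.1,0],1],
    [[0,0,-2],[-0.63,2.1,0],1],
    [[0,0,-2],[-0.63,2.1,0],1],
    [[0,0,-2],[-0.63,2.1,0],1],
    [[0,0,-2],[-0.63,2.1,0],1],
    [[0,0,-2],[-0.63,2.1,0],1],
    [[0,0,-2],[-0.63,2.1,0],1],
    [[0,0,-2],[-0.63,2.1,0],1],
    [[0,0,-2],[-0.63,2.1,0],1],
    [[0,0,-2],[-0.63,2.1,0],1],
  ],
)

```text
time: 13.9
eef_pos: [0.5805, -0.3266, 0.0714]
ee_rot: [0.481, 0.877, -0.001, -0.001]
wrist_force: [-1.5, -0.6, 1.7]
finger_gap: -0.0005
```

```bash
python3 look.py 10
python3 - <<'E'
from h import *
s=load('scene10.pkl');crop(s,300,120,440,240,5,'pics/z10.png')
E
```

```text
13.9 [ 0.5805 -0.3266  0.0714] [ 4.808e-01  8.768e-01 -5.000e-04 -6.000e-04] [-1.5 -0.6  1.7] [-0.21  0.26  0.    0.   -1.31 -0.79]
[[-0.538, 0.843, -0.002], [0.843, 0.538, -0.0], [0.0, -0.001, -1.0]]
```

View pics/z10.png

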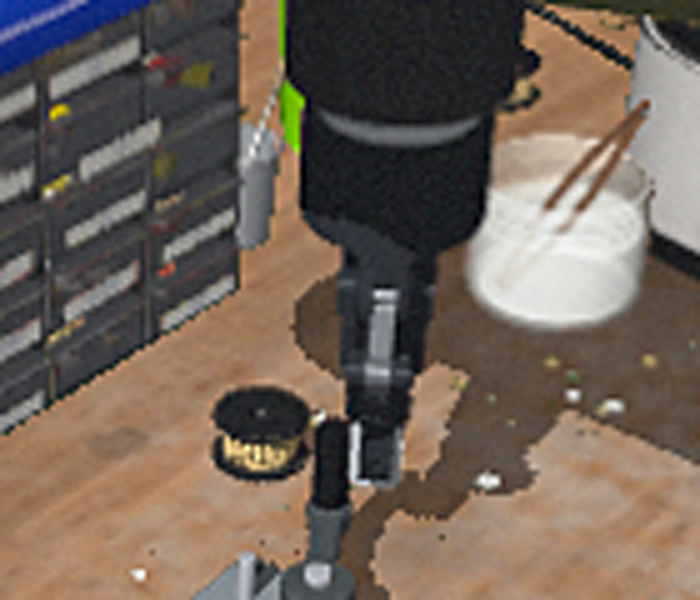

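Request:
apply_moves(
  plan=[
    [[0,0,-2],[-0.63,2.1,0],1],
    [[0,0,-2],[-0.63,2.1,0],1],
    [[0,0,-2],[-0.63,2.1,0],1],
    [[0,0,-2],[-0.63,2.1,0],1],
    [[0,0,-2],[-0.63,2.1,0],1],
    [[0,0,-2],[-0.63,2.1,0],1],
    [[0,0,-2],[-0.63,2.1,0],1],
    [[0,0,-2],[-0.63,2.1,0],1],
    [[0,0,-2],[-0.63,2.1,0],1],
    [[0,0,-2],[-0.63,2.1,0],1],
    [[0,0,-2],[-0.63,2.1,0],1],
    [[0,0,-2],[-0.63,2.1,0],1],
    [[0,0,-2],[-0.63,2.1,0],1],
    [[0,0,-2],[-0.63,2.1,0],1],
    [[0,0,-2],[-0.63,2.1,0],1],
    [[0,0,-2],[-0.63,2.1,0],1],
  ],
)

```text
time: 15.6
eef_pos: [0.6102, -0.309, 0.0713]
ee_rot: [0.221, 0.975, -0.0, -0.001]
wrist_force: [-3.0, -1.5, 0.6]
finger_gap: 0.0001
```

```bash
python3 look.py 11
python3 - <<'E'
from h import *
s=load('scene11.pkl');crop(s,300,120,440,240,5,'pics/z11.png')
E
```

```text
15.6 [ 0.6102 -0.309   0.0713] [ 2.211e-01  9.753e-01 -3.000e-04 -5.000e-04] [-3.  -1.5  0.6] [-0.18  0.31  0.06  0.   -1.32 -0.27]
[[-0.902, 0.431, -0.001], [0.431, 0.902, -0.0], [0.001, -0.001, -1.0]]
```

View pics/z11.png

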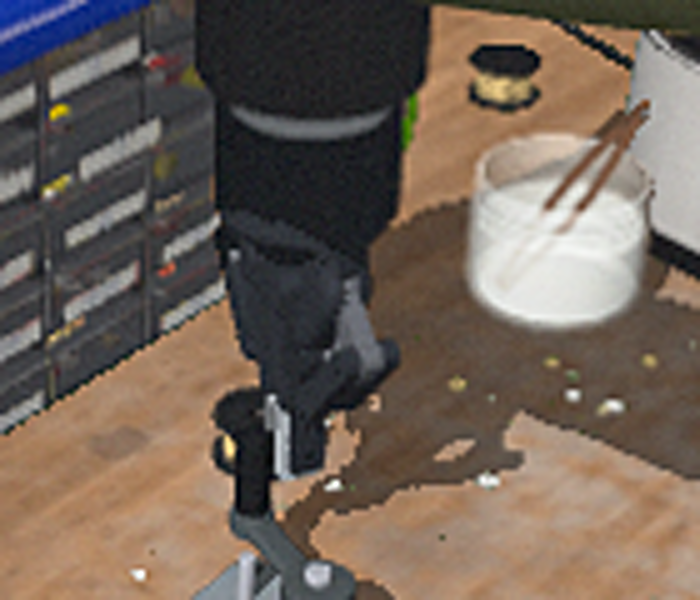

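Request:
apply_moves(
  plan=[
    [[0,0,-2],[-0.63,2.1,0],1],
    [[0,0,-2],[-0.63,2.1,0],1],
    [[0,0,-2],[-0.63,2.1,0],1],
    [[0,0,-2],[-0.63,2.1,0],1],
    [[0,0,-2],[-0.63,2.1,0],1],
    [[0,0,-2],[-0.63,2.1,0],1],
    [[0,0,0],[0,0,0],1],
  ],
)

```text
time: 16.4
eef_pos: [0.6182, -0.2986, 0.0712]
ee_rot: [0.119, 0.993, -0.0, -0.001]
wrist_force: [-3.5, -2.9, 0.2]
finger_gap: -0.0004
```

Request:
apply_moves(
  plan=[
    [[0,0,-0.5],[-0.2,0.5,0],1],
    [[0,0,-0.5],[-0.2,0.5,0],1],
    [[0,0,0],[0,0,0],1],
  ],
)

```text
time: 16.7
eef_pos: [0.6184, -0.2986, 0.0712]
ee_rot: [0.11, 0.994, -0.001, -0.001]
wrist_force: [-3.7, -5.9, 0.6]
finger_gap: 0.0003
```

Request:
apply_moves(
  plan=[
    [[0,0,-0.5],[-0.2,0.5,0],1],
    [[0,0,-0.5],[-0.2,0.5,0],1],
    [[0,0,0],[0,0,0],1],
  ],
)

```text
time: 17.0
eef_pos: [0.6186, -0.2985, 0.0712]
ee_rot: [0.102, 0.995, -0.001, -0.001]
wrist_force: [-4.3, -9.2, -1.0]
finger_gap: 0.0
```

```bash
python3 look.py 12
python3 - <<'E'
from h import *
s=load('scene12.pkl');crop(s,300,120,440,240,5,'pics/z12.png')
E
```

```text
17.0 [ 0.6186 -0.2985  0.0712] [ 0.102   0.9948 -0.0014 -0.001 ] [-4.3 -9.2 -1. ] [-0.16  0.32  0.07  0.   -1.32 -0.05]
[[-0.979, 0.203, -0.002], [0.203, 0.979, -0.002], [0.002, -0.003, -1.0]]
```

View pics/z12.png

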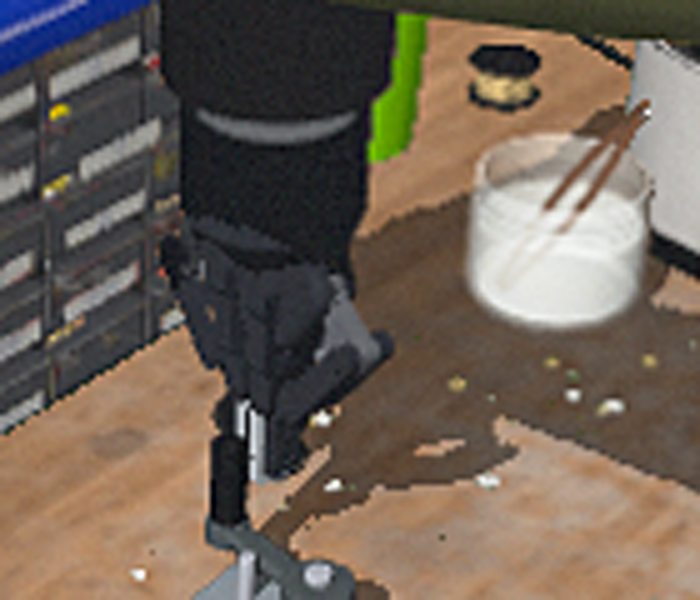

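Request:
apply_moves(
  plan=[
    [[0,0,0],[0,-5,0],1],
    [[0,0,0],[0,-15,0],1],
    [[0,0,0],[0,0,0],1],
    [[0,0,0],[0,0,-25],1],
    [[0,0,0],[0,0,-40],1],
    [[0,0,0],[0,0,-40],1],
    [[0,0,0],[0,0,-40],1],
    [[0,0,0],[0,0,-20],1],
    [[0,0,0],[0,0,0],1],
  ],
)

```text
time: 18.0
eef_pos: [0.6172, -0.3165, 0.2417]
ee_rot: [0.101, 0.995, -0.001, 0.004]
wrist_force: [-0.4, -0.3, -0.6]
finger_gap: -0.0003
```

Request:
apply_moves(
  plan=[
    [[0,0,0],[15,20,0],1],
    [[0,0,0],[25,35,0],1],
    [[0,0,0],[25,35,0],1],
    [[0,0,0],[25,35,0],1],
    [[0,0,0],[25,35,0],1],
    [[0,0,0],[25,35,0],1],
    [[0,0,0],[25,35,0],1],
    [[0,0,0],[25,35,0],1],
    [[0,0,0],[25,35,0],1],
    [[0,0,0],[25,35,0],1],
    [[0,0,0],[25,35,0],1],
    [[0,0,0],[25,35,0],1],
    [[0,0,0],[25,35,0],1],
    [[0,0,0],[25,35,0],1],
    [[0,0,0],[25,35,0],1],
    [[0,0,0],[25,35,0],1],
    [[0,0,0],[25,35,0],1],
    [[0,0,0],[25,35,0],1],
    [[0,0,0],[15,20,0],1],
    [[0,0,0],[0,0,0],1],
  ],
)

```text
time: 20.0
eef_pos: [0.2954, 0.3994, 0.2345]
ee_rot: [0.099, 0.995, -0.001, -0.001]
wrist_force: [0.4, 0.6, -0.2]
finger_gap: 0.0002
```

```bash
python3 look.py 13; python3 fit.py 13 -176
```

```text
20.0 [0.2954 0.3994 0.2345] [ 9.910e-02  9.951e-01 -1.000e-03 -8.000e-04] [ 0.4  0.6 -0.2] [ 1.34 -0.24 -0.2  -0.   -1.61 -1.54]
[[-0.98, 0.197, -0.002], [0.197, 0.98, -0.002], [0.001, -0.002, -1.0]]
top line dir -176.75 centre off mm 0.77 mark dir -175.72 -0.07 diff dirs 1.03 by angles 0.37
scene line dir -177.42 centre off mm 2.42 mark dir -175.9 0.54 diff dirs 1.52 by angles 0.33
```

View pics/top13.png

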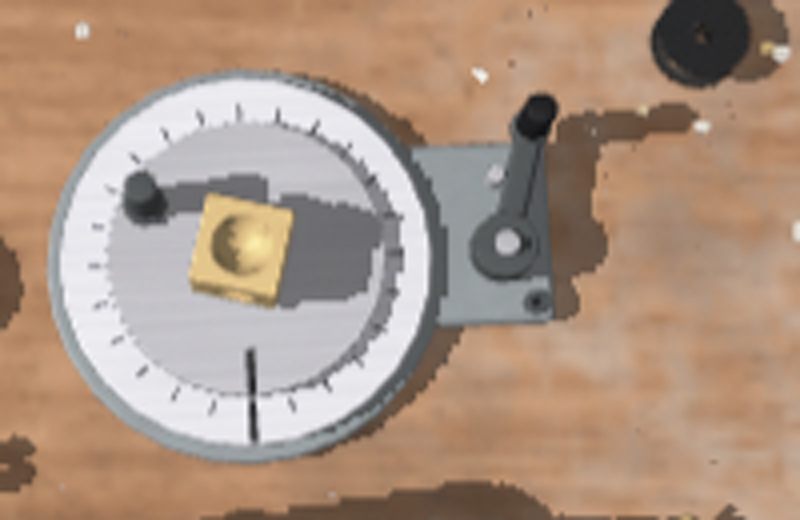

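View pics/scene13.png

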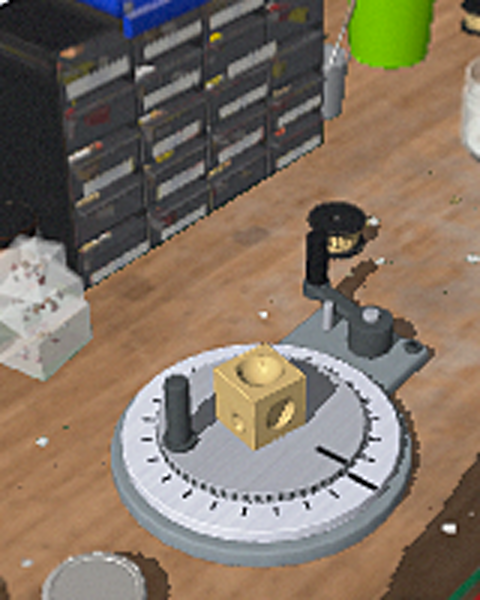

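Run:
```python
from h import *
t=load('top13.pkl')
T=lambda u,v:(270+(u+.5)/4-.5,180+(v+.5)/4-.5)
v=ray(t,[T(541,107)],.076)[0]-ray(t,[T(508,242)],.043)[0]
print('lever deg',np.degrees(np.arctan2(v[1],v[0]))+90-3.5)
a=load('top0.pkl')['pixels'].astype(int);b=t['pixels'].astype(int)
for n,(x0,y0,x1,y1) in dict(tin=(228,232,268,270),clamp=(205,286,282,312),spool=(428,172,462,204)).items(): print(n,np.abs(a-b)[y0:y1,x0:x1].mean())
```

```text
lever deg 74.90083808330823
tin 4.027631578947369
clamp 3.851148851148851
spool 2.8314950980392157
```

```bash
python3 -c "
from cell import ctrl
print(ctrl.sign_off())"
```

```text
the job is handed in; nothing more can be done
None
```

The dial is on the long line and the clamp lever is at its stop. I handed the job in at about 20 s of the 64 s allowed. All pushing was done with closed fingertips, the post first and then the peg.

- **Dial:** the post was pushed clockwise by about 49°. In the final unobstructed pictures the mark is +0.37° (top camera) and +0.33° (scene camera) off the line. The scene figure uses a dial centre I shifted 3 mm to fit the other measurements. A second, noisier check comparing the directions of mark and line gave 1.0° and 1.5°. Moving the lever did not change the dial reading.
- **Lever:** it measures 74.9° against 74.5° (1.3 rad) at the stop. During the last push the force rose to about 10 N with no further movement, which confirms the stop.
- **Other objects:** the brass block turned with the dial and still stands at its centre in the last pictures. Part of the gripper passed over it, at an estimated 15 mm clearance, before I raised the tool 8 mm. The spool shows in place in the last pictures. For the tin and the wooden clamp, a before-and-after difference of the top pictures was small, and the arm never worked near them.
- **Forces:** the readings after each move never exceeded about 10 N. The arm was clear of everything at hand-in.

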